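Seat the pump drive's keyed hub

TASK

Two small pump drives stand on the bench, each with a hub on its upright shaft. One hub is not seated: it stands high because its keyway is turned away from the key on the shaft. Without lifting it off the shaft, turn that hub until its keyway is over the key and it goes fully home on the drive, then let go; leave the other, seated hub alone.

Things in the scene. Friction and masses are not known exactly. Their poses are not given: they have to be found in the camera images.
- drive_1: the drive whose hub is not seated, at left or right: grey housing 110 x 110 x 45 mm, fixed. Origin at the centre of its underside, z up; a round knob on its -x side. An upright steel shaft, 16 mm thick, rises on the z axis to 126 mm above the origin. Its key runs out along the drive's -x.
- drive_1_key (a point): outer end of drive_1's key, on its top, 40 mm from the shaft's axis. The key is a straight steel bar, 7 mm wide with a rounded back, 12 mm high above the housing's top, fixed, running out from the shaft; its end shows beyond the hub.
- hub_1_mid (a point): the hub that is not seated: bare aluminium, loose on drive_1's shaft (1 mm play), 0.2 kg: flange 60 mm across, 14 mm thick, above it a round boss 40 mm across, 50 mm tall, to be gripped across at any yaw. Point on the axis half-way up the boss, 39 mm above the hub's underside: 96 mm above the drive's origin at the start, resting on the key, 84 mm when seated on the housing's top.
- hub_1_keyway (a point): outer end of the hub's keyway at the flange's rim, 30 mm from the axis along the hub's -x. The keyway is an 18 mm wide slot through the flange, open at the rim. It goes over the key when within 10 degrees of it (hub x along drive x); let go, the hub then drops. At the start it is 0.6 to 1.2 rad anticlockwise of the key, seen from above; it turns freely.
- drive_2: the other drive, the same as drive_1, on the other side; its hub is seated
- hub_2_mid (a point): the other hub, the same as the first, seated on drive_2 with its keyway over the key; must stay as it is. Point on the axis half-way up the boss, 39 mm above its underside.
Things that resemble listed ones, but are neither listed nor needed, are in the scene too. What is shaped like the part that bears hub_2_mid but green or purple is not meant.

How it is judged (in metres and radians):
At the end, for the whole second after the job is handed in: the hub that stood high is down on its drive (within 4 mm of its seat), on the shaft (within 10 mm of the axis), upright (within 0.1 rad) with its keyway over the key (within 0.35 rad); the other hub is still seated, within 4 mm in height and 10 mm of where it was (z of hub_1_mid in the frame of drive_1 below 0.088 m and horizontal distance between hub_1_mid and drive_1 below 0.01 m and angle between the x axis of hub_1_mid and the x axis of drive_1, either way round below 0.35 rad and angle between hub_1_mid's own z axis and vertical below 0.1 rad and z of hub_2_mid in the frame of drive_2 below 0.088 m and distance of hub_2_mid from where it was at the start of the episode below 0.01 m); the robot touches nothing.
It fails at once if the hub is lifted off its shaft (60 mm or more above its seat) (z of hub_1_mid in the frame of drive_1 above 0.144 m).
It fails at once if the other hub is disturbed (moved more than 10 mm) (distance of hub_2_mid from where it was at the start of the episode above 0.01 m).
It also fails if it takes over 35 s, if anything falls off the work surface, if the arm or the gripper's body presses on something with over 40 N, if the wrist force passes 120 N, or if a joint passes its speed limit or range.

ROBOT

A 6-joint arm with a two-finger parallel gripper is mounted at the origin on a cart in front of the work surface, level with it; the furniture and walls round the work are solid. World frame = base frame: x ahead of the robot, y to its left, z up, the work surface at z = 0. Lengths are in m, angles in degrees, forces in N, time in s.
With the tool pointing down it reaches from about 0.35 to 0.875 m from the base axis. Payload 4.2 kg.
Tool frame: the origin (TCP) lies on the centre line of the jaws, within the pads' length; the fingertips stand 19 mm ahead of it and the grasp point (between the pads) is the TCP; x points along the fingers, y is the direction in which the jaws open and shut, and the axes are right-handed (so a half turn about x gives the same grasp; the last joint's range is limited). The gripper opens to 87 mm and grips with 3 to 60 N. Pads are 19 mm wide; open, the fingers measure 117 mm over their backs; the gripper's body (75 mm by 190 mm) begins 51 mm behind the grasp point.
Start: joints at [-48.495, 22.042, 0.453, 0, -68.411, -14.817], TCP at [0.281, -0.558, 0.242] pointing down, gripper open.
Joint ranges: [-179.83, 179.83], [-69.29, 118.12], [-61.27, 80.66], [-181.25, 117.63], [-171.15, -9.14], [-177.46, 177.46]. Speed limits (degrees/s): [159.86, 159.86, 180, 180, 180, 180].

INTERFACE

Orientations are given as a 3x3 rotation matrix whose columns are the frame's x, y, z axes.
In Python, from station import * gives the robot as it stands.
- The arm moves only by the shell command python3 -m creep 'ROWS'. ROWS is JSON, a list of rows, each a list of 5 numbers: the opening, from 0 (shut) to 1 (fully open), then the shift along the world's x, y, z in mm, then the turn about the world's z in rad. In form: [[jaw, x, y, z, turn], ...]. A call has exactly 8 rows; each row is the pose to reach, as a shift and turn from the pose measured when the call began; what a row does not reach only later rows make up. A row lasts 1/10 s, in which the tool goes at most 50 mm and 8.59 degrees, less where a joint would pass 70% of its speed; a pose out of reach is approached as far as the arm can. A call with a gripper value outside its range is refused whole. The fingers move at their own pace and stop on an object; the grip force is fixed at half the most. Time passes only in rows, so rows that repeat a pose let the fingers close, or fill a call up. It gives the time, the measured TCP pose, the force and the opening at its end, in the units of the state.
- sense(): the state, without advancing time (a new reading comes with each control period).
- capture(name): name is "scene" or "top"; returns a dict with "image" (420x560x3 uint8, blue, green, red), "z_map" (420x560 float32, m along the optical axis (not along the pixel's ray), 0 where there is no reading), "mtx" (3x3 intrinsics, pixels), "k1" (the pictures are not rectified: a ray, as slopes to the right and down, at radius r is drawn at 1 + k1 r^2 times it, then the intrinsics apply), "eye" and "attitude" of the camera in the world. Camera axes: x right, y up, looking along -z (the intrinsics and any distortion apply to the point x, -y, -z); pixel columns grow to the right and rows downward; lengths in m; the calibration is good to about 2 mm. A picture is of the moment at which its call begins.
- finish_job(): hands the job in, once; it reports no verdict.
Trained networks look in a picture, given as the dict that the camera call returned (one of the last four; its "shot" number tells which), for a name from the list of things; names that differ only in an ending like _2 or _b are one class to them, and where a whole thing is asked for, a point or a joint stands for the part that bears it (a point fixed in the world has none). Each returns a list of dicts, best first, with "confidence" (0 to 1); they miss things now and then, are a little off and sometimes report something else, mostly with a low value. They report only what shows in the picture. A call takes as long as a camera call. They do not tell look-alikes from the thing itself.
- look_for(picture, thing): "box" ([left, top, right, bottom] in pixels, round what is visible of it).
- mark_of(picture, thing): "centre" ([column, row] in pixels: a listed point, or the origin of a listed thing).
The state is a dict: "time_s": time; "joints": joint angles; "joint_velocities": joint speeds; "effort": joint torques, N m; "tcp_pos": TCP position; "ee_rot": TCP orientation; "wrist_force": force on the tool from outside, world axes, zero at the start; "moment": the same for the moment, N m; "gripper_width": opening from 0.0 (shut) to 1.0 (fully open).
Only numpy, scipy, OpenCV 4.12 (cv2) and the standard library are available. Lean on these libraries where they do the work, as an engineer would, in place of code of your own. Each camera call takes 0.05 s, during which the arm holds its last target.

## Working session

There is one attempt and no reset: what is moved stays moved. The work goes in short steps, Python scripts to look and compute and a shell command to move; the robot and the scene stay as the last step left them, time stands still between calls to the robot, and variables do not carry over. Pictures are saved under pics/ and viewed, and the job is handed in when it is done.

```bash
mkdir -p pics; ls; cat > h.py <<'E'
from station import *
import numpy as np, cv2
def px2w(c,u,v,z=None):
    K=np.array(c["mtx"]);k=c["k1"]
    d=np.array([(u-K[0,2])/K[0,0],(v-K[1,2])/K[1,1]]);s=d.copy()
    for _ in range(20): s=d/(1+k*(s@s))
    ray=np.array([s[0],-s[1],-1.0]); R=np.array(c["attitude"]);e=np.array(c["eye"])
    w=R@ray
    if z is None: t=float(c["z_map"][int(round(v)),int(round(u))])
    else: t=(z-e[2])/w[2]
    return e+t*w
E
python3 - <<'E'
from h import *
for n in ["scene","top"]:
    c=capture(n); cv2.imwrite(f"pics/{n}0.png",c["image"])
    print(n,c["eye"])
    for t in ["drive_1","drive_1_key","hub_1_mid","hub_1_keyway"]:
        for m in mark_of(c,t):
            u,v=m["centre"];print(t,np.round(m["centre"]),round(m["confidence"],2),np.round(px2w(c,u,v),3))
E
```

```text
pics
scene [-0.11281735 -0.46263319  0.57571979]
drive_1 [370. 293.] 0.64 [ 0.44  -0.253  0.045]
drive_1 [171. 217.] 0.59 [0.43  0.182 0.04 ]
drive_1_key [159. 206.] 0.62 [0.433 0.218 0.052]
hub_1_mid [167. 183.] 0.57 [0.46  0.213 0.097]
hub_1_keyway [179. 193.] 0.55 [0.486 0.211 0.059]
top [-0.18062794 -0.21475576  1.02104682]
drive_1 [355. 268.] 0.72 [ 0.45  -0.237  0.042]
drive_1 [178. 222.] 0.57 [0.452 0.215 0.045]
drive_1_key [171. 224.] 0.85 [0.438 0.226 0.046]
hub_1_mid [174. 204.] 0.56 [0.456 0.215 0.11 ]
hub_1_keyway [186. 211.] 0.89 [0.161 0.    0.523]
```

View pics/scene0.png

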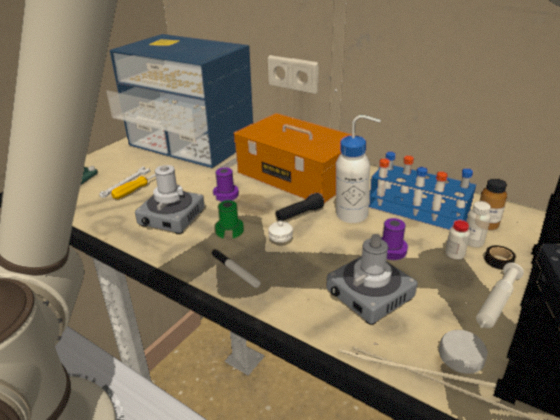

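View pics/top0.png

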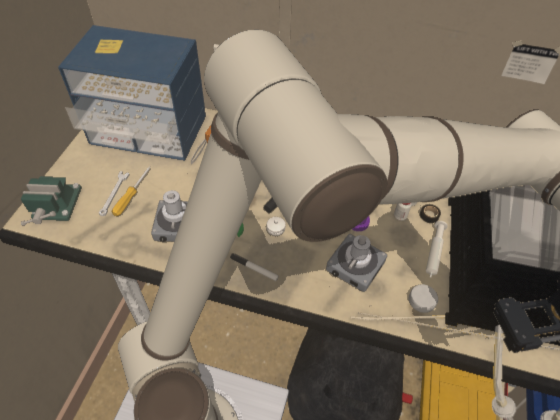

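```bash
python3 - <<'E'
from h import *
c=capture("scene");d=capture("top")
a=c["image"][150:240,120:220];b=c["image"][220:330,315:425]
e=d["image"][180:250,140:210];f=d["image"][225:295,320:390]
r=lambda x:cv2.resize(x,(390,290),interpolation=cv2.INTER_CUBIC)
cv2.imwrite("pics/z.png",np.vstack([np.hstack([r(a),r(b)]),np.hstack([r(e),r(f)])]))
for n,(u,v) in dict(Ltop=(165,171),Lfl=(160,196),Rtop=(376,243),Rfl=(362,273)).items(): print(n,np.round(px2w(c,u,v),3))
E
```

```text
Ltop [0.463 0.218 0.121]
Lfl [0.445 0.224 0.069]
Rtop [ 0.475 -0.24   0.117]
Rfl [ 0.471 -0.223  0.05 ]
```

View pics/z.png

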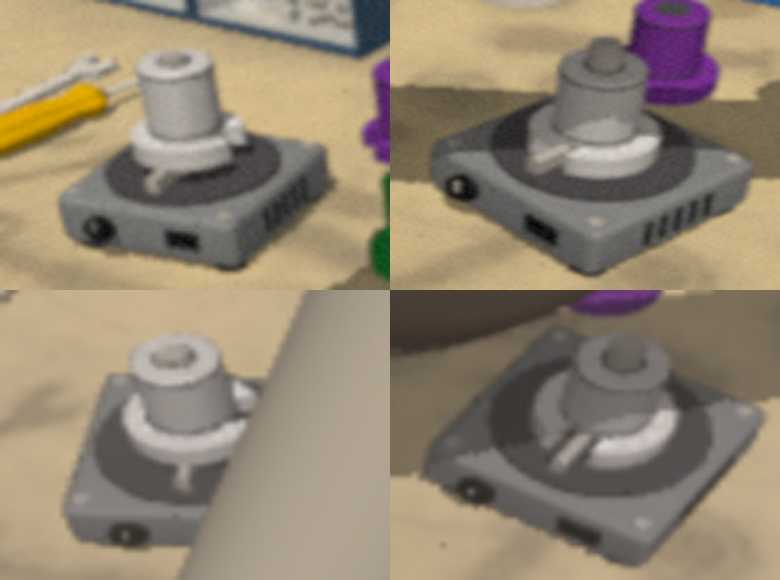

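```bash
cat >> h.py <<'E'
def cloud(c,u0,u1,v0,v1):
    return np.array([np.r_[px2w(c,u,v),u,v] for v in range(v0,v1) for u in range(u0,u1) if c["z_map"][v,u]>0])
def circ(P,r,x0):
    from scipy.optimize import least_squares
    return least_squares(lambda p:np.hypot(P[:,0]-p[0],P[:,1]-p[1])-r,x0,loss="soft_l1",f_scale=.001)
E
python3 - <<'E'
from h import *
for n,b in (("scene",(130,215,155,240)),("top",(145,200,185,250))):
    c=capture(n);P=cloud(c,*b);np.save(n+".npy",P)
    x0=[.463,.215]
    S=P[(P[:,2]>.077)&(P[:,2]<.116)&(np.hypot(P[:,0]-x0[0],P[:,1]-x0[1])<.03)]
    f=circ(S,.02,x0);print(n,"boss side",len(S),f.x,np.std(f.fun))
    T=P[(P[:,2]>.117)&(P[:,2]<.124)&(np.hypot(P[:,0]-x0[0],P[:,1]-x0[1])<.03)]
    print("top",len(T),T[:,:3].min(0),T[:,:3].max(0),T[:,:3].mean(0))
    H=P[(P[:,2]>.04)&(P[:,2]<.05)]
    r=cv2.minAreaRect((H[:,:2]*1000).astype(np.float32)); print("housing",len(H),r, np.median(H[:,2]))
    F=P[(P[:,2]>.060)&(P[:,2]<.076)]
    a=np.degrees(np.arctan2(F[:,1]-f.x[1],F[:,0]-f.x[0]))%360; rr=np.hypot(F[:,1]-f.x[1],F[:,0]-f.x[0])
    for lo in range(90,360,10):
        m=(a>=lo)&(a<lo+10)
        if m.any(): print(lo,m.sum(),np.round([rr[m].min(),rr[m].max(),F[m,2].mean()],3))
E
```

```text
scene boss side 329 [0.47036862 0.22864621] 0.0013265002494833233
top 128 [0.45013772 0.20792202 0.11702316] [0.48876088 0.2446815  0.12398369] [0.46663305 0.22301369 0.11985818]
housing 724 ((555.6868286132812, 235.92343139648438), (285.44952392578125, 103.70550537109375), 7.715609550476074) 0.043621350546036886
90 1 [0.031 0.031 0.069]
100 2 [0.024 0.031 0.069]
110 6 [0.022 0.028 0.07 ]
120 4 [0.022 0.03  0.07 ]
130 6 [0.021 0.029 0.069]
140 4 [0.021 0.03  0.07 ]
150 7 [0.02  0.03  0.069]
160 7 [0.019 0.031 0.07 ]
170 17 [0.018 0.031 0.069]
180 18 [0.019 0.032 0.068]
190 19 [0.02  0.033 0.068]
200 20 [0.019 0.033 0.069]
210 20 [0.018 0.034 0.067]
220 22 [0.019 0.035 0.068]
230 20 [0.017 0.032 0.068]
240 19 [0.019 0.032 0.069]
250 19 [0.019 0.032 0.068]
260 16 [0.019 0.032 0.067]
270 7 [0.02  0.03  0.071]
280 1 [0.019 0.019 0.07 ]
290 2 [0.02  0.02  0.073]
300 6 [0.019 0.029 0.07 ]
310 21 [0.019 0.031 0.065]
320 9 [0.017 0.029 0.068]
330 4 [0.016 0.028 0.068]
340 4 [0.024 0.027 0.069]
350 1 [0.026 0.026 0.07 ]
top boss side 171 [0.46989362 0.22839906] 0.0012971401426915825
top 136 [0.44922093 0.20834858 0.1171926 ] [0.48925154 0.24361024 0.12399106] [0.46614217 0.22515287 0.12069922]
housing 399 ((461.6605224609375, 242.66949462890625), (108.43070220947266, 74.07135772705078), 13.71835994720459) 0.0437738050331723
90 5 [0.023 0.03  0.07 ]
100 5 [0.023 0.03  0.071]
110 6 [0.022 0.03  0.07 ]
120 5 [0.02  0.03  0.071]
130 9 [0.021 0.03  0.07 ]
140 8 [0.019 0.031 0.07 ]
150 10 [0.023 0.031 0.068]
160 11 [0.02  0.031 0.069]
170 13 [0.019 0.031 0.069]
180 13 [0.019 0.033 0.069]
190 18 [0.02  0.033 0.069]
200 12 [0.02  0.032 0.068]
210 15 [0.018 0.032 0.07 ]
220 13 [0.021 0.033 0.07 ]
230 11 [0.02  0.032 0.068]
240 10 [0.019 0.031 0.071]
250 6 [0.02  0.027 0.073]
260 4 [0.021 0.026 0.069]
300 1 [0.025 0.025 0.065]
310 12 [0.021 0.029 0.067]
320 7 [0.024 0.03  0.07 ]
330 4 [0.024 0.03  0.07 ]
340 1 [0.027 0.027 0.074]
```

```bash
python3 - <<'E'
from h import *
a0=np.array([.470,.2285])
for n in ("scene","top"):
    c=capture(n);P=np.load(n+".npy")
    r=np.hypot(P[:,0]-a0[0],P[:,1]-a0[1])
    a=np.degrees(np.arctan2(P[:,1]-a0[1],P[:,0]-a0[0]))%360
    k=(P[:,2]>.049)&(P[:,2]<.06)&(r>.031)&(r<.043); print(n,k.sum(),np.median(a[k]),np.sort(a[k]).round())
    h=(P[:,2]>.04)&(P[:,2]<.048)&(np.abs(P[:,0]-a0[0])<.09)&(np.abs(P[:,1]-a0[1])<.09)
    print("hous",cv2.minAreaRect((P[h,:2]*1000).astype(np.float32)))
    for t in ["drive_1_key","hub_1_keyway"]:
        for m in mark_of(c,t):
            q=px2w(c,*m["centre"],z=.057 if "key"==t[-3:] and "way" not in t else .064); print(t,m["confidence"],q.round(3),np.degrees(np.arctan2(q[1]-a0[1],q[0]-a0[0]))%360,np.hypot(*(q[:2]-a0)))
s=sense();print(s["tcp_pos"],s["ee_rot"],s["joints"],s["gripper_width"],s["time_s"])
E
```

```text
scene 33 198.94251986488277 [167. 186. 190. 191. 192. 194. 195. 195. 196. 196. 196. 197. 197. 198.
 198. 199. 199. 199. 199. 199. 200. 201. 202. 202. 207. 211. 215. 222.
 226. 233. 237. 253. 267.]
hous ((466.6072692871094, 225.9878692626953), (106.39366912841797, 103.8046875), 13.140213966369629)
drive_1_key 0.98 [0.442 0.225 0.057] 187.40096631021765 0.02852402490613035
hub_1_keyway 0.95 [0.484 0.209 0.064] 305.18594320882113 0.024148112993030522
top 20 195.413927656282 [ 83. 160. 179. 190. 190. 192. 193. 193. 194. 195. 196. 197. 197. 197.
 197. 198. 199. 200. 200. 219.]
hous ((461.6605224609375, 242.66949462890625), (108.43070220947266, 74.07135772705078), 13.71835994720459)
drive_1_key 0.78 [0.427 0.21  0.057] 203.04556473705512 0.046293381347553085
hub_1_keyway 0.59 [0.492 0.199 0.064] 307.2946327465814 0.03677052806269457
[ 0.28073635 -0.55838593  0.24157084] [[ 4.15811880e-05 -4.49107034e-01  8.93477963e-01]
 [-1.36627173e-05  8.93477964e-01  4.49107034e-01]
 [-9.99999999e-01 -3.08817409e-05  3.10158528e-05]] [-4.84947807e+01  2.20406079e+01  4.54524126e-01 -1.36088888e-03
 -6.84117511e+01 -1.48183120e+01] 1.0023975231602054 1.0
```

```bash
python3 - <<'E'
from h import *
c=capture("scene")
a=cv2.resize(c["image"][160:220,135:205],(790,590),interpolation=cv2.INTER_CUBIC)
a=cv2.convertScaleAbs(a,alpha=1.0)
cv2.imwrite("pics/z2.png",a)
P=np.load("scene.npy")
for v in range(186,206):print(v,' '.join("%3d"%(P[(P[:,3]==u)&(P[:,4]==v)][0,2]*1000) if ((P[:,3]==u)&(P[:,4]==v)).any() else '  .' for u in range(152,188)))
E
```

```text
186   0   0  -1   0   0  85  87  90  89  90  90  91  92  91  90  90  89  88  89  87  86  84  82  81  78  69  68  69  70  -2  -1   0   0   0   0  -2
187   0   0   0   0  68  80  85  85  88  86  86  90  87  89  88  87  86  86  85  83  85  82  80  79  75  69  69  70  71  71  -2   0   0   0  -1  -1
188  -1   0   0  71  71  70  83  83  84  86  85  86   .  84  87  82  84  84  84  82  82  80  80  77  74  70  69  70  70  68  -1  -2   0   0   0   0
189   0   0  67  70  68  70  80  82  82  83  83  83  83  83  83  82  83  82  82  80  80  79  77  77  71  68  67  68  70  71  66   0   0   1  -1   1
190  -2  -1  71  68  70  69  77  78  82  80  81  81  81  80  82  81  80  79  79  78  78  77  74  75  71  67  65  66  66  67  66   0  -2   0  -2   0
191   0  68  69  69  69  68  75  74  77  78  78  79  76  77  79  79  78  78  77  76  75  73  72  70  62  63  63  66  62  64  62  44  44   0  -1   0
192  -1  69  70  68  70  69  70  73  72  75  75  75  78  77  75  76  76  74  74  75  72  70  70  60  60  61  62  62  60  62  61  44  43  44  45  40
193   0  69  70  70  70  70  71  71  72  71  73  74  74  74  74 
[... 1159 characters left out ...]
  59  62  61  62  62  62  61  61  60  59  58  58  58  56  56  42  45  43  43  44  44  43  43  44  46  43  45
202  43  42  45  44  44  44  44  57  56  58  57  58  59  59  57  59  58  57  57  57  56  45  44  43  43  41  42  44  42  43  45  44  44  43  43  43
203  44  43  43  45  44  43  44  43  56  55  55  55  50  48  46  46  44  44  45  44  44  43  43  44  44  44  44  44  43  45  44  44  43  43  43  42
204  44  44  44  44  43  45  44  56  56  56  52  51  49  46  44  43  44  43  44  43  44  43  44  44  43  45  44  44  46  43  45  45  42  43  43  43
205  43  44  43  45  43  43  56  55  54  53  50  49  45  46  43  46  43  44  45  44  44  43  43  43  44  41  43  44  44  43  43  45  44  45  45  44
```

View pics/z2.png

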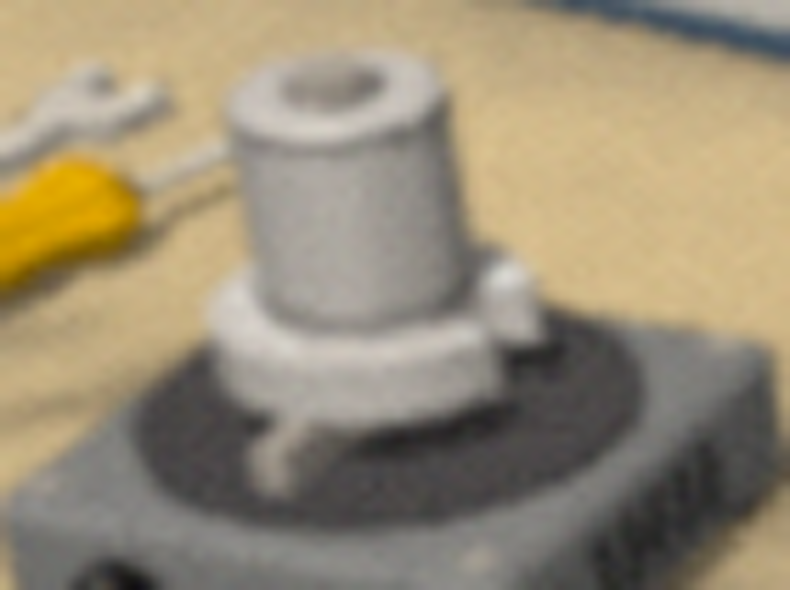

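```bash
python3 - <<'E'
from h import *
P=np.load("scene.npy");a0=np.array([.470,.2285])
g=lambda u0,u1,v0,v1,z0,z1:P[(P[:,3]>=u0)&(P[:,3]<=u1)&(P[:,4]>=v0)&(P[:,4]<=v1)&(P[:,2]>z0)&(P[:,2]<z1)][:,:3]
W=g(176,182,190,194,.054,.067)
vx,vy,x,y=cv2.fitLine((W[:,:2]*1000).astype(np.float32),cv2.DIST_HUBER,0,.01,.01).ravel()
print("wall",len(W),np.degrees(np.arctan2(vy,vx))%180,x,y,"offset from axis",(vx*(y-228.5)-vy*(x-470)))
print((W*1000).round())
print("left edge",(g(177,178,193,199,.05,.08)*1000).round())
print("key",(g(155,164,202,208,.048,.06)*1000).round())
F=P[(P[:,2]>.056)&(P[:,2]<.0735)]
r=np.hypot(F[:,0]-.47,F[:,1]-.2285);F=F[(r>.026)&(r<.036)];f=circ(F,.03,a0)
print(f.x)
E
```

```text
wall 28 114.50031 487.75436 211.44139 offset from axis 9.081572
[[487. 214.  66.]
 [488. 212.  66.]
 [488. 209.  67.]
 [491. 206.  66.]
 [485. 219.  62.]
 [486. 216.  63.]
 [486. 214.  64.]
 [485. 209.  66.]
 [490. 211.  63.]
 [489. 208.  64.]
 [493. 209.  62.]
 [485. 219.  60.]
 [484. 215.  62.]
 [485. 212.  63.]
 [486. 211.  62.]
 [489. 211.  61.]
 [488. 207.  62.]
 [490. 206.  62.]
 [485. 216.  59.]
 [485. 214.  59.]
 [489. 214.  57.]
 [490. 213.  57.]
 [488. 208.  60.]
 [491. 207.  59.]
 [487. 213.  56.]
 [489. 212.  56.]
 [489. 208.  57.]
 [490. 207.  56.]]
left edge [[485. 216.  59.]
 [485. 214.  59.]
 [468. 198.  71.]
 [470. 197.  70.]
 [470. 200.  67.]
 [471. 199.  66.]
 [466. 197.  67.]
 [470. 197.  65.]
 [467. 198.  64.]
 [470. 198.  63.]
 [469. 200.  60.]
 [470. 198.  60.]
 [466. 198.  59.]
 [468. 197.  58.]]
key [[439. 223.  58.]
 [442. 224.  56.]
 [440. 218.  59.]
 [443. 218.  58.]
 [442. 215.  59.]
 [443. 212.  59.]
 [439. 220.  57.]
 [441. 220.  55.]
 [442. 218.  55.]
 [443. 216.  56.]
 [450. 221.  51.]
 [434. 219.  57.]
 [435. 217.  57.]
 [437. 215.  57.]
 [443. 219.  52.]
 [444. 218.  52.]
 [447. 219.  50.]
 [431. 217.  57.]
 [433. 218.  55.]
 [436. 217.  54.]
 [437. 216.  54.]
 [442. 219.  51.]
 [444. 218.  49.]
 [430. 221.  53.]
 [431. 219.  53.]
 [431. 216.  55.]
 [434. 216.  53.]
 [438. 217.  50.]
 [439. 216.  50.]
 [429. 220.  52.]
 [429. 217.  53.]
 [430. 215.  53.]
 [435. 217.  50.]
 [436. 216.  49.]
 [429. 217.  50.]
 [432. 218.  48.]
 [433. 216.  49.]]
[0.46972522 0.22852354]
```

```bash
python3 - <<'E'
from h import *
c=capture("scene");P=cloud(c,95,560,20,420)
Q=P[(P[:,2]>.13)&(P[:,0]>.2)]
d=np.hypot(Q[:,0]-.47,Q[:,1]-.2285)
i=np.argsort(d)[:400:20];print(Q[i].round(3),d[i].round(3))
for y in np.arange(-.6,.6,.1):
    m=(Q[:,1]>=y)&(Q[:,1]<y+.1)
    if m.any():print(round(y,1),Q[m,0].min().round(3),Q[m,2].max().round(3))
E
```

```text
[[6.43e-01 3.10e-01 1.62e-01 1.90e+02 1.15e+02]
 [6.47e-01 3.09e-01 1.56e-01 1.92e+02 1.17e+02]
 [6.45e-01 3.19e-01 1.62e-01 1.88e+02 1.14e+02]
 [6.43e-01 3.25e-01 1.54e-01 1.86e+02 1.17e+02]
 [6.46e-01 3.21e-01 1.33e-01 1.89e+02 1.25e+02]
 [6.47e-01 3.23e-01 1.66e-01 1.87e+02 1.12e+02]
 [6.48e-01 3.24e-01 1.48e-01 1.88e+02 1.19e+02]
 [6.45e-01 3.32e-01 1.39e-01 1.85e+02 1.22e+02]
 [6.56e-01 3.14e-01 1.37e-01 1.94e+02 1.23e+02]
 [6.45e-01 3.37e-01 1.30e-01 1.84e+02 1.25e+02]
 [6.42e-01 3.45e-01 1.63e-01 1.79e+02 1.12e+02]
 [6.59e-01 3.15e-01 1.46e-01 1.94e+02 1.19e+02]
 [6.48e-01 3.39e-01 1.55e-01 1.83e+02 1.15e+02]
 [6.44e-01 3.48e-01 1.59e-01 1.79e+02 1.13e+02]
 [6.42e-01 3.53e-01 1.36e-01 1.78e+02 1.22e+02]
 [6.47e-01 3.48e-01 1.35e-01 1.81e+02 1.22e+02]
 [6.43e-01 3.56e-01 1.40e-01 1.77e+02 1.20e+02]
 [6.42e-01 3.60e-01 1.55e-01 1.75e+02 1.14e+02]
 [6.42e-01 3.61e-01 1.47e-01 1.75e+02 1.17e+02]
 [6.43e-01 3.63e-01 1.56e-01 1.74e+02 1.13e+02]] [0.191 0.195 0.197 0.199 0.199 0.201 0.202 0.203 0.205 0.206 0.207 0.208
 0.209 0.211 0.213 0.214 0.215 0.216 0.218 0.219]
-0.6 0.39 0.154
-0.5 0.225 0.337
-0.4 0.923 0.385
-0.3 0.922 0.379
-0.2 0.65 0.37
-0.1 0.201 0.483
-0.0 0.919 0.353
0.1 0.912 0.344
0.2 0.912 0.335
0.3 0.638 0.325
0.4 0.633 0.316
0.5 0.627 0.307
```

```bash
python3 -m creep '[[1,5,30,5,0],[1,12,75,10,0.1],[1,22,120,10,0.25],[1,33,165,10,0.4],[1,44,210,10,0.55],[1,55,255,10,0.7],[1,66,300,10,0.85],[1,77,345,10,1.0]]'; python3 -c "
from h import *
s=sense();print(s['joints'],s['time_s'])"
```

```text
time_s: 1.9
tcp_pos: [0.3578, -0.2118, 0.2519]
ee_rot: [[0.001, -0.995, 0.099], [-0.0, 0.099, 0.995], [-1.0, -0.001, -0.0]]
wrist_force: [0.5, 1.2, -1.0]
gripper_width: 0.995
[-8.01140744e+00  4.99366391e-01 -2.56827265e+01  6.59807413e-03
 -6.37488596e+01  2.32489411e+00] 1.9
```

```bash
python3 -m creep '[[1,12,46,0,0.1],[1,24,92,0,0.2],[1,36,138,0,0.3],[1,48,184,0,0.4],[1,60,230,0,0.4],[1,72,276,0,0.4],[1,84,322,0,0.4],[1,94,366,0,0.4]]'; python3 - <<'E'
from h import *
for n,b in (("top",(145,200,185,250)),("scene",(130,215,155,240))):
    c=capture(n);cv2.imwrite(f"pics/{n}1.png",c["image"])
E
```

```text
time_s: 2.7
tcp_pos: [0.452, 0.1565, 0.2523]
ee_rot: [[0.002, -0.955, -0.297], [0.001, -0.297, 0.955], [-1.0, -0.002, 0.0]]
wrist_force: [0.2, -0.0, 0.5]
gripper_width: 1.005
```

```bash
python3 -m creep '[[1,9,36,0,0],[1,18,72,0,0],[1,18,72,-10,0],[1,18,72,-40,0],[1,18,72,-60,0],[1,18,72,-72,0],[1,18,72,-72,0],[1,18,72,-72,0]]'; python3 - <<'E'
from h import *
c=capture("scene");cv2.imwrite("pics/scene2.png",cv2.resize(c["image"][60:260,60:320],(780,600)))
E
```

```text
time_s: 3.6
tcp_pos: [0.4716, 0.2304, 0.1806]
ee_rot: [[0.004, -0.954, -0.301], [0.001, -0.301, 0.954], [-1.0, -0.004, 0.0]]
wrist_force: [0.0, 0.4, -0.5]
gripper_width: 0.999
```

View pics/scene2.png

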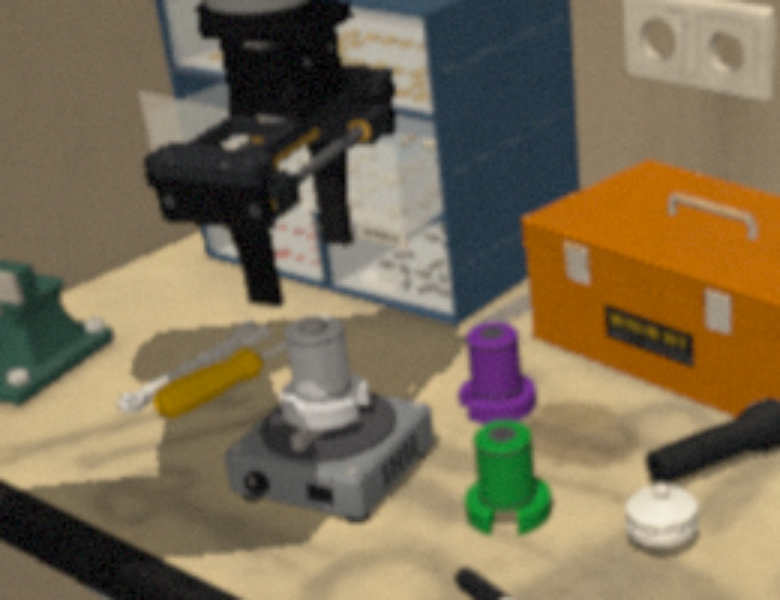

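```bash
python3 -m creep '[[1,-2,-2,-20,0],[1,-2,-2,-45,0],[1,-2,-2,-65,0],[1,-2,-2,-78,0],[1,-2,-2,-82,0],[0.7,-2,-2,-82,0],[0.6,-2,-2,-82,0],[0.6,-2,-2,-82,0]]'; python3 - <<'E'
from h import *
c=capture("scene");cv2.imwrite("pics/scene3.png",cv2.resize(c["image"][120:250,100:270],(780,600)))
E
```

```text
time_s: 4.45
tcp_pos: [0.4704, 0.2292, 0.1002]
ee_rot: [[0.006, -0.954, -0.301], [0.004, -0.301, 0.954], [-1.0, -0.007, 0.002]]
wrist_force: [-0.7, -1.2, -0.5]
gripper_width: 0.812
```

View pics/scene3.png

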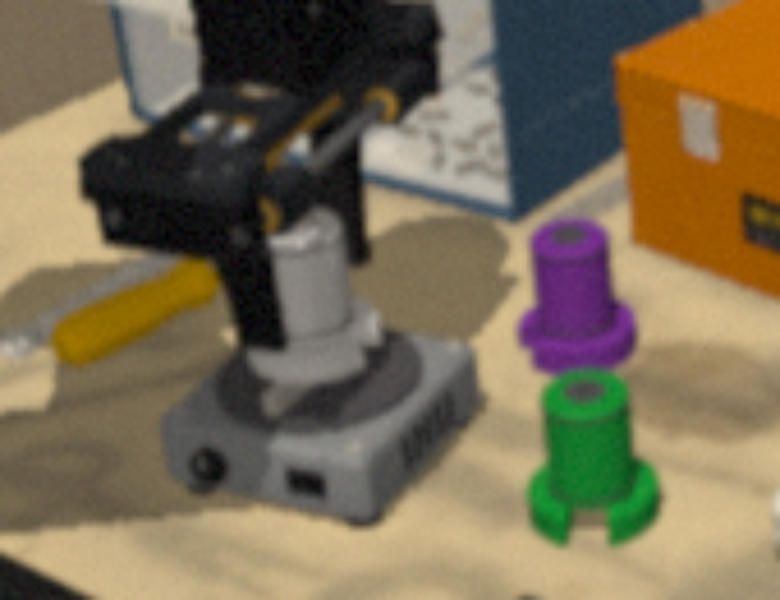

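```bash
python3 -m creep '[[0.4,0,0,0,0],[0.4,0,0,0,0],[0.4,0,0,0,0],[0.4,0,0,0,0],[0.4,0,0,0,0],[0.4,0,0,0,0],[0.4,0,0,0,0],[0.4,0,0,0,0]]'; python3 -c "
from h import *
s=sense();print(s['joints'],s['moment'],s['wrist_force'])"
```

```text
time_s: 5.3
tcp_pos: [0.4703, 0.2291, 0.1001]
ee_rot: [[0.006, -0.954, -0.301], [0.003, -0.301, 0.954], [-1.0, -0.007, 0.001]]
wrist_force: [-0.8, -0.4, 2.8]
gripper_width: 0.458
[ 43.81544254  20.80477889 -24.7937267    0.1442502  -44.01652055
 -26.38820262] [-0.10496948  0.47784831 -0.03116612] [-0.82769604 -0.39819225  2.8231625 ]
```

```bash
python3 -m creep '[[0.4,0,0,0,-0.1],[0.4,0,0,0,-0.24],[0.4,0,0,0,-0.38],[0.4,0,0,0,-0.52],[0.4,0,0,0,-0.66],[0.4,0,0,0,-0.8],[0.4,0,0,0,-0.9],[0.4,0,0,0,-0.9]]'; python3 - <<'E'
from h import *
for n,(v0,v1,u0,u1) in (("scene",(150,230,120,225)),("top",(170,250,130,235))):
    c=capture(n);cv2.imwrite(f"pics/{n}4.png",cv2.resize(c["image"][v0:v1,u0:u1],(780,594),interpolation=cv2.INTER_CUBIC))
E
```

```text
time_s: 6.1
tcp_pos: [0.4704, 0.2289, 0.1002]
ee_rot: [[0.006, -0.829, 0.56], [-0.003, 0.56, 0.829], [-1.0, -0.007, 0.001]]
wrist_force: [0.3, -1.0, 2.5]
gripper_width: 0.456
```

View pics/scene4.png

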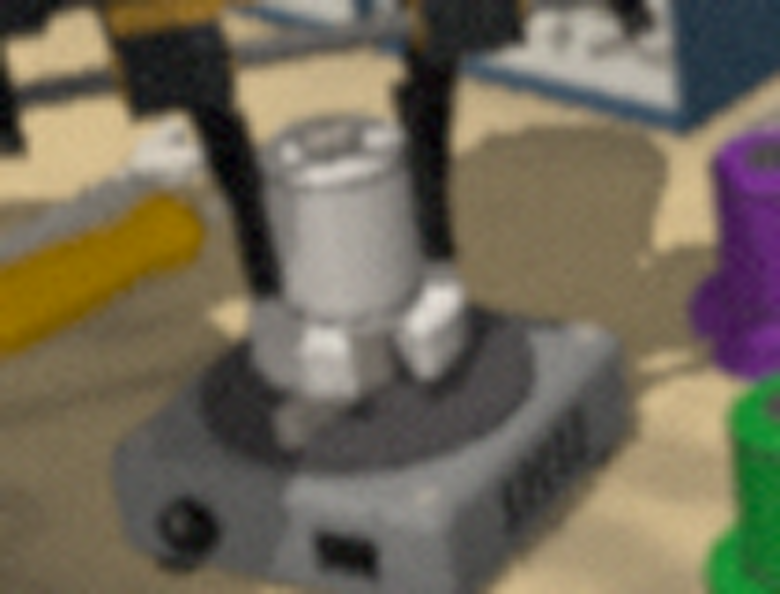

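View pics/top4.png

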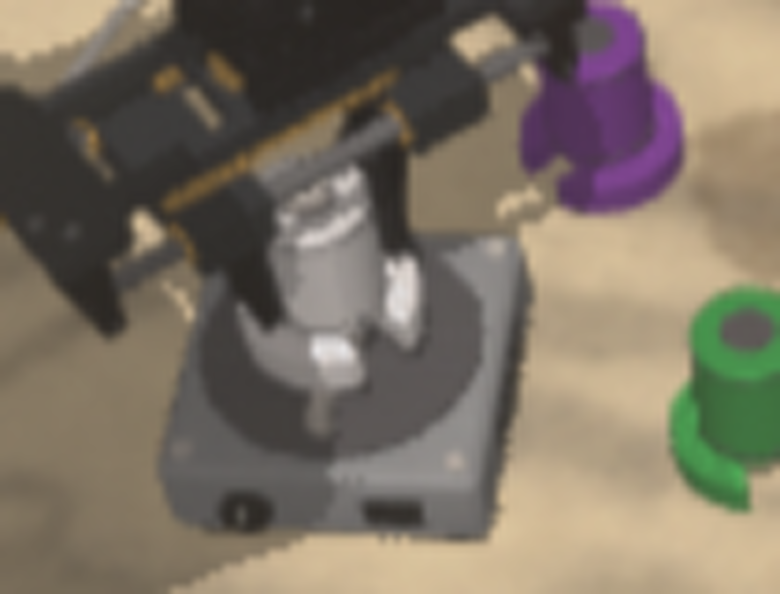

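```bash
cat > m.py <<'E'
from h import *
a0=np.array([.470,.2287])
for n,b in (("scene",(135,200,170,225)),("top",(145,205,185,250))):
    c=capture(n);P=cloud(c,*b)
    r=np.hypot(P[:,0]-a0[0],P[:,1]-a0[1]);a=np.degrees(np.arctan2(P[:,1]-a0[1],P[:,0]-a0[0]))%360
    k=(P[:,2]>.049)&(P[:,2]<.0575)&(r>.033)&(r<.043)&(a>170)&(a<225);print(n,"key",k.sum(),np.median(a[k]))
    f=(P[:,2]>.058)&(P[:,2]<.0735)&(r>.0245)&(r<.034)
    print({lo:int(((a[f]>=lo)&(a[f]<lo+6)).sum()) for lo in range(150,330,6)})
E
python3 m.py
```

```text
scene key 18 196.9438365573746
{150: 3, 156: 3, 162: 6, 168: 6, 174: 6, 180: 7, 186: 8, 192: 8, 198: 9, 204: 9, 210: 12, 216: 9, 222: 3, 228: 0, 234: 0, 240: 0, 246: 0, 252: 0, 258: 13, 264: 3, 270: 10, 276: 4, 282: 8, 288: 5, 294: 5, 300: 1, 306: 2, 312: 2, 318: 1, 324: 2}
top key 12 196.87315618856596
{150: 3, 156: 6, 162: 5, 168: 4, 174: 7, 180: 6, 186: 5, 192: 7, 198: 6, 204: 6, 210: 7, 216: 6, 222: 1, 228: 0, 234: 0, 240: 0, 246: 0, 252: 1, 258: 9, 264: 4, 270: 2, 276: 5, 282: 3, 288: 2, 294: 2, 300: 4, 306: 0, 312: 2, 318: 1, 324: 0}
```

```bash
python3 -m creep '[[0.4,0,0,0,-0.1],[0.4,0,0,0,-0.24],[0.4,0,0,0,-0.38],[0.4,0,0,0,-0.52],[0.4,0,0,0,-0.66],[0.4,0,0,0,-0.77],[0.4,0,0,0,-0.77],[0.4,0,0,0,-0.77]]'; python3 m.py; python3 - <<'E'
from h import *
for n,(v0,v1,u0,u1) in (("scene",(150,230,120,225)),):
    c=capture(n);cv2.imwrite(f"pics/{n}5.png",cv2.resize(c["image"][v0:v1,u0:u1],(780,594),interpolation=cv2.INTER_CUBIC))
E
```

```text
time_s: 7.1
tcp_pos: [0.47, 0.2289, 0.0997]
ee_rot: [[0.002, -0.209, 0.978], [-0.007, 0.978, 0.209], [-1.0, -0.007, 0.0]]
wrist_force: [-0.4, 0.2, -1.3]
gripper_width: 0.459
scene key 17 197.86860578156814
{150: 4, 156: 5, 162: 2, 168: 6, 174: 16, 180: 2, 186: 0, 192: 0, 198: 0, 204: 0, 210: 2, 216: 9, 222: 7, 228: 10, 234: 9, 240: 10, 246: 8, 252: 10, 258: 6, 264: 10, 270: 3, 276: 7, 282: 5, 288: 5, 294: 4, 300: 5, 306: 2, 312: 1, 318: 1, 324: 0}
top key 14 197.23293154119858
{150: 7, 156: 6, 162: 4, 168: 6, 174: 8, 180: 0, 186: 1, 192: 0, 198: 0, 204: 0, 210: 3, 216: 5, 222: 6, 228: 7, 234: 7, 240: 6, 246: 5, 252: 6, 258: 3, 264: 5, 270: 2, 276: 2, 282: 3, 288: 3, 294: 2, 300: 0, 306: 1, 312: 0, 318: 0, 324: 0}
```

View pics/scene5.png

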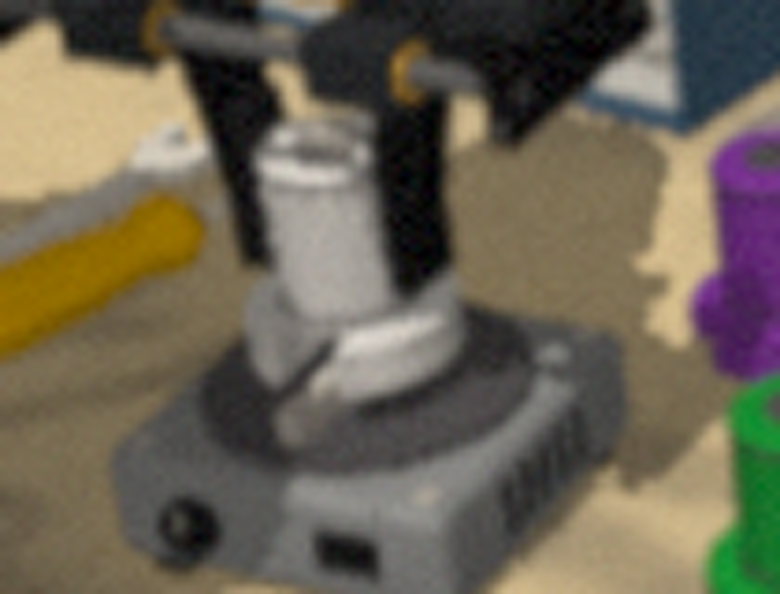

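```bash
python3 -m creep '[[1,0,0,0,0],[1,0,0,0,0],[1,0,0,0,0],[1,0,0,0,0],[1,0,0,0,0],[1,0,0,0,0],[1,0,0,0,0],[1,0,0,0,0]]'; python3 - <<'E'
from h import *
for n,(v0,v1,u0,u1) in (("scene",(150,230,120,225)),):
    c=capture(n);cv2.imwrite(f"pics/{n}6.png",cv2.resize(c["image"][v0:v1,u0:u1],(780,594),interpolation=cv2.INTER_CUBIC))
    P=cloud(c,135,200,150,225);r=np.hypot(P[:,0]-.47,P[:,1]-.2287);
    m=(r>.023)&(r<.029)&(P[:,2]>.05)&(P[:,2]<.08);print(np.histogram(P[m,2],bins=np.arange(.05,.08,.003)))
E
```

```text
time_s: 8.05
tcp_pos: [0.4702, 0.229, 0.0999]
ee_rot: [[0.002, -0.208, 0.978], [-0.007, 0.978, 0.208], [-1.0, -0.007, 0.001]]
wrist_force: [0.6, -0.3, 0.5]
gripper_width: 0.986
(array([ 3,  8, 55, 20,  0,  1,  3,  4,  1]), array([0.05 , 0.053, 0.056, 0.059, 0.062, 0.065, 0.068, 0.071, 0.074,
       0.077]))
```

View pics/scene6.png

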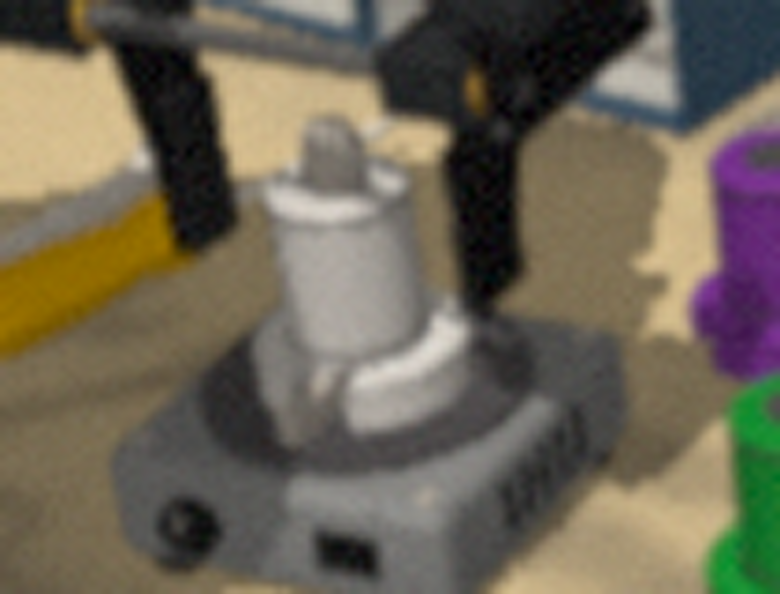

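```bash
python3 -m creep '[[1,0,0,10,0],[1,0,0,30,0],[1,0,0,60,0],[1,0,0,100,0],[1,0,0,140,0],[1,-5,-30,160,0],[1,-10,-75,160,0],[1,-20,-120,160,0]]'; python3 -m creep '[[1,-10,-40,0,0],[1,-20,-85,0,0],[1,-30,-130,0,0],[1,-30,-130,0,0],[1,-30,-130,0,0],[1,-30,-130,0,0],[1,-30,-130,0,0],[1,-30,-130,0,0]]'; python3 - <<'E'
from h import *
o=[]
for n,(v0,v1,u0,u1) in (("scene",(155,235,125,215)),("top",(175,255,135,225))):
    c=capture(n);o.append(cv2.resize(c["image"][v0:v1,u0:u1],(395,351),interpolation=cv2.INTER_CUBIC))
    cv2.imwrite(f"pics/{n}7full.png",c["image"])
    P=cloud(c,135,205,160,250);a0=[.470,.2287]
    r=np.hypot(P[:,0]-a0[0],P[:,1]-a0[1]);a=np.degrees(np.arctan2(P[:,1]-a0[1],P[:,0]-a0[0]))%360
    f=(P[:,2]>.053)&(P[:,2]<.063)&(r>.022)&(r<.034)
    print({lo:int(((a[f]>=lo)&(a[f]<lo+6)).sum()) for lo in range(0,360,6)}, np.median(P[f,2]))
    S=P[(P[:,2]>.065)&(P[:,2]<.104)&(r<.028)];print(len(S),circ(S,.02,a0).x)
    T=P[(P[:,2]>.1)&(r<.02)&(r>.011)];print("boss top",np.median(T[T[:,2]>.105,2]))
    k=(P[:,2]>.049)&(P[:,2]<.0575)&(r>.035)&(r<.043)&(a>170)&(a<225);print("key",k.sum(),np.median(a[k]))
cv2.imwrite("pics/z7.png",np.hstack(o))
E
```

```text
time_s: 8.9
tcp_pos: [0.4503, 0.1082, 0.2616]
ee_rot: [[0.005, -0.21, 0.978], [-0.005, 0.978, 0.21], [-1.0, -0.006, 0.004]]
wrist_force: [0.1, -0.2, -0.4]
gripper_width: 1.0
time_s: 9.7
tcp_pos: [0.4206, -0.0209, 0.2615]
ee_rot: [[0.005, -0.211, 0.977], [-0.005, 0.977, 0.211], [-1.0, -0.006, 0.004]]
wrist_force: [0.4, 0.1, 0.3]
gripper_width: 0.998
{0: 0, 6: 0, 12: 0, 18: 0, 24: 0, 30: 0, 36: 0, 42: 0, 48: 0, 54: 0, 60: 0, 66: 0, 72: 0, 78: 0, 84: 0, 90: 0, 96: 1, 102: 0, 108: 4, 114: 1, 120: 2, 126: 2, 132: 3, 138: 3, 144: 3, 150: 2, 156: 5, 162: 3, 168: 3, 174: 10, 180: 7, 186: 0, 192: 4, 198: 6, 204: 2, 210: 0, 216: 5, 222: 6, 228: 7, 234: 5, 240: 9, 246: 6, 252: 8, 258: 6, 264: 9, 270: 4, 276: 4, 282: 7, 288: 2, 294: 5, 300: 2, 306: 2, 312: 4, 318: 1, 324: 4, 330: 1, 336: 2, 342: 3, 348: 1, 354: 3} 0.05776947193797399
316 [0.46961313 0.22788423]
boss top 0.10824235267734264
key 17 198.198797115859
{0: 0, 6: 0, 12: 0, 18: 0, 24: 0, 30: 0, 36: 0, 42: 0, 48: 0, 54: 0, 60: 0, 66: 0, 72: 0, 78: 0, 84: 0, 90: 0, 96: 0, 102: 0, 108: 0, 114: 0, 120: 0, 126: 0, 132: 0, 138: 0, 144: 0, 150: 1, 156: 3, 162: 4, 168: 4, 174: 4, 180: 3, 186: 3, 192: 5, 198: 4, 204: 0, 210: 0, 216: 3, 222: 7, 228: 4, 234: 6, 240: 4, 246: 2, 252: 5, 258: 4, 264: 6, 270: 5, 276: 1, 282: 5, 288: 1, 294: 4, 300: 3, 306: 2, 312: 2, 318: 3, 324: 2, 330: 3, 336: 2, 342: 0, 348: 0, 354: 0} 0.058437147917430265
153 [0.46885607 0.2280466 ]
boss top 0.1091042169324371
key 10 197.0994448832208
```

View pics/z7.png

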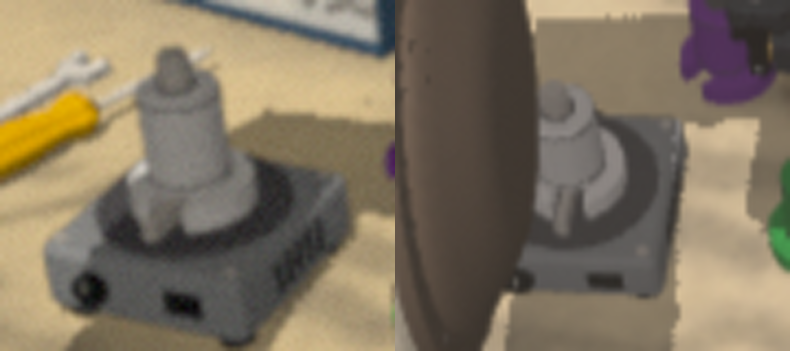

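View pics/scene7full.png

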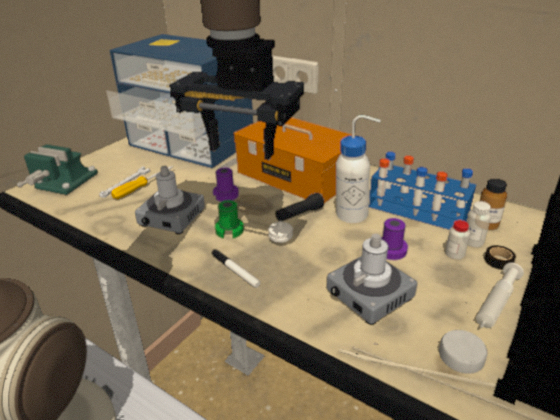

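```bash
python3 -c "
from station import *
print(finish_job())"
```

```text
the job is handed in; nothing more can be done
None
```

The left hub, which stood high, is now seated on its drive with its keyway over the key, and I handed the job in at about 9.8 s. I gripped it across the boss, turned it about 1.67 rad clockwise in two steps, let go, and it dropped onto the housing. I then moved the arm clear.

**Height:** the last pictures put the flange top at about 58 mm and the boss top at 108–109 mm, against 59 and 109 mm when seated. The boss top was at about 120 mm before.

**Position and angle:** the hub's axis is within about 1.5 mm of the axis I measured at the start. Just before I let go, the keyway gap was centred on about 197°, and the key reads 197–198°. I saw only one slot in the part of the flange the cameras can see.

**Other hub and robot:** hub 2 still looks seated in the final picture. I did not measure it again, and the gripper only passed well above it. The gripper was clear of everything and the wrist force was about zero.

**Disagreement with the task:** at the start I measured the keyway about 1.6 rad from the key, more than the 0.6–1.2 rad stated. I followed the measurement, and the hub dropping at that angle supports it.

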